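# Seat the fitting socket key on a centrifuge rotor nut

## Task

Get the open bench centrifuge ready for changing its rotor: first turn the spindle-lock lever to 90 degrees, where it points squarely out to the side away from the rotor, in line with the long mark, and then try the socket keys from the tray on the rotor's hex nut until you find the one that fits. Stand each key that does not fit back upright on the tray. Finish while still holding the fitting key in the gripper, upright and pushed fully down over the nut, and do not disturb the tube rack or the bottle.

Things in the scene. Friction and masses are not known exactly. Their poses are not given: they have to be found in the camera images.
- lock_lever (a joint): Lever on the centrifuge deck, turning about a vertical axis: flat steel arm, upright black knob at its end. In rad: 0 with the arm along the centrifuge's -x, 1.57 (wanted) along its -y, away from the rotor, over the long mark; grows counter-clockwise from above. Range 0 to 2.1, starts at 0 to 0.7; friction about 0.06 N m, stays where left. Deck marks every 30 degrees from 0.
- lever_knob (a point): Centre of the top of the lever's knob: an upright black cylinder 14 mm in diameter, 34 mm tall, standing 50 mm from the pivot; its lowest 3 mm lie beside the arm, 31 mm are free above it. Moves with the lever.
- lever_pivot (a point): Point on the lever's vertical turning axis, 74 mm above the bench, at the foot of the lever (the arm is 8 mm thick from here up). The deck is at 70 mm.
- centrifuge: White bench centrifuge without its lid, fixed: 260 mm (x) by 340 mm (y), deck 70 mm high. Origin: on the bench under the rotor axis; the housing reaches from -220 to +120 mm along its y, +-130 mm along its x. A round bowl rim of 112 mm outer radius rises to 85 mm height. The lever pivot is at x 0, y -150 mm.
- rotor: Aluminium rotor disc, 188 mm in diameter, fixed in the centrifuge bowl, with the steel hex nut on its raised 60 mm hub. Origin: on the axis, 70 mm above the bench; z up. The nut's flats face the rotor's +x and every 60 degrees from it.
- nut_foot (a point): Centre of the foot of the hex nut on the flat hub face, 100 mm above the bench, on the rotor axis. Nut 24 mm across flats, 14 mm tall; its top 4 mm are a cone, 24 to 20 mm in diameter, as a lead-in. A thin stud rises 3 mm from its top. A seated key's mouth rests on the hub face, its origin at this point; key and nut flats must agree within about 12 degrees to slide on.
- key_a: One of two loose steel socket keys, alike outside, 98 mm tall, 0.25 kg, mouth down on the tray, keys 88 mm apart. Origin: centre of the mouth (underside), z up. Hex barrel 37 mm across flats, 42 mm tall; neck 18 mm thick; on top a flat grip paddle, 64 to 98 mm high, 46 mm long along x, 12 mm thick along y. Hex bore below, 22 mm deep; flats face the key's +x and every 60 degrees.
- key_b: Second key, outwardly the same as key_a. Of the keys only one, key_a or key_b, fits the nut: its bore is 27 mm across flats; the other's is much too small, so it stops on top of the nut, mouth 12 mm or more above nut_foot. Neither name, place nor outside tells which of the two fits: try them.
- key_c: Third key on the tray, visibly slimmer: like key_a in height and paddle, but its barrel is only 22 mm across flats outside, 0.16 kg: narrower than the nut, so it cannot fit.
- tray: Black rubber tray mat, fixed, 110 mm (x) by 290 mm (y), 8 mm thick, flat on top. Origin: centre of its underside on the bench.
- tube_rack: Bystander: black rack with capped tubes, 90 x 200 x 80 mm, loose. Origin: centre of its underside.
- reagent_bottle: Bystander: white bottle, 60 mm in diameter, 130 mm tall, loose. Origin: centre of its underside.

How it is judged (in metres and radians):
On the way, in this order (a step that is already met when the one before it is completed fails the run):
1. the lock lever is set to 90 degrees (within 8 degrees), before any key is seated (value of joint lock_lever between 1.43 and 1.71 rad), for 0.2 s.
2. the fitting key is held, fully down over the nut (((z of key_a in the frame of nut_foot between -0.004 and 0.004 m and horizontal distance between key_a and nut_foot below 0.005 m and angle between key_a's own z axis and vertical below 0.08 rad and contact force between the fingers and key_a above 2 N) or (z of key_b in the frame of nut_foot between -0.004 and 0.004 m and horizontal distance between key_b and nut_foot below 0.005 m and angle between key_b's own z axis and vertical below 0.08 rad and contact force between the fingers and key_b above 2 N) or (z of key_c in the frame of nut_foot between -0.004 and 0.004 m and horizontal distance between key_c and nut_foot below 0.005 m and angle between key_c's own z axis and vertical below 0.08 rad and contact force between the fingers and key_c above 2 N))), for 0.2 s.
At the end, for the whole second after the job is handed in: One key is held (finger contact over 2 N), upright within 0.08 rad, mouth within 4 mm of the hub face and 5 mm of the nut axis (only the fitting key gets there). The other two stand on the tray, upright within 0.1 rad, untouched. The lever is at 1.57 rad within 0.14 (all of step 1 and ((z of key_a in the frame of nut_foot between -0.004 and 0.004 m and horizontal distance between key_a and nut_foot below 0.005 m and angle between key_a's own z axis and vertical below 0.08 rad and contact force between the fingers and key_a above 2 N and z of key_b in the frame of tray between 0.004 and 0.012 m and x of key_b in the frame of tray between -0.055 and 0.055 m and y of key_b in the frame of tray between -0.145 and 0.145 m and angle between each of key_b, key_c's own z axis and vertical below 0.1 rad and contact force between the fingers and key_b below 0.1 N and z of key_c in the frame of tray between 0.004 and 0.012 m and x of key_c in the frame of tray between -0.055 and 0.055 m and y of key_c in the frame of tray between -0.145 and 0.145 m and contact force between the fingers and key_c below 0.1 N) or (z of key_b in the frame of nut_foot between -0.004 and 0.004 m and horizontal distance between key_b and nut_foot below 0.005 m and angle between key_b's own z axis and vertical below 0.08 rad and contact force between the fingers and key_b above 2 N and z of key_a in the frame of tray between 0.004 and 0.012 m and x of key_a in the frame of tray between -0.055 and 0.055 m and y of key_a in the frame of tray between -0.145 and 0.145 m and angle between each of key_a, key_c's own z axis and vertical below 0.1 rad and contact force between the fingers and key_a below 0.1 N and z of key_c in the frame of tray between 0.004 and 0.012 m and x of key_c in the frame of tray between -0.055 and 0.055 m and y of key_c in the frame of tray between -0.145 and 0.145 m and contact force between the fingers and key_c below 0.1 N) or (z of key_c in the frame of nut_foot between -0.004 and 0.004 m and horizontal distance between key_c and nut_foot below 0.005 m and angle between key_c's own z axis and vertical below 0.08 rad and contact force between the fingers and key_c above 2 N and z of key_a in the frame of tray between 0.004 and 0.012 m and x of key_a in the frame of tray between -0.055 and 0.055 m and y of key_a in the frame of tray between -0.145 and 0.145 m and angle between each of key_a, key_b's own z axis and vertical below 0.1 rad and contact force between the fingers and key_a below 0.1 N and z of key_b in the frame of tray between 0.004 and 0.012 m and x of key_b in the frame of tray between -0.055 and 0.055 m and y of key_b in the frame of tray between -0.145 and 0.145 m and contact force between the fingers and key_b below 0.1 N))); the arm keeps its last pose, push and grip.
It fails at once if a bystander (tube rack, bottle) was moved by over 30 mm (distance of any of tube_rack, reagent_bottle from where it was at the start of the episode above 0.03 m).
It also fails if it takes over 67 s, if anything falls off the work surface, if the arm or the gripper's body presses on something with over 40 N, if the wrist force passes 120 N, or if a joint passes its speed limit or range.

## Robot

A 6-joint arm with a two-finger parallel gripper is mounted at the origin on the work surface. World frame = base frame: x ahead of the robot, y to its left, z up, the work surface at z = 0. Lengths are in m, angles in degrees, forces in N, time in s.
With the tool pointing down it reaches from about 0.375 to 0.9 m from the base axis. Payload 3.1 kg.
Tool frame: the origin (TCP) lies between the finger pads; the fingertips stand 22 mm ahead of it and the grasp point (between the pads) lies 3 mm ahead of it (bot.tip_extent is the distance from the TCP to the fingertips, in m); y points along the fingers, z is the direction in which the jaws open and shut, and the axes are right-handed (so a half turn about y gives the same grasp; the last joint's range is limited). The gripper opens to 87 mm and grips with 3 to 60 N. Pads are 19 mm wide; open, the fingers measure 117 mm over their backs; the gripper's body (75 mm by 190 mm) begins 51 mm behind the grasp point.
Start: joints at [-82.191, 30.224, 82.088, -0, 67.689, -10.227], TCP at [0.194, -0.594, 0.245] pointing down, gripper open.
Joint ranges: [-176.69, 176.69], [-43.24, 126.21], [12.49, 139.97], [-82, 262], [0, 151.66], [-163.58, 163.58]. Speed limits (degrees/s): [159.86, 159.86, 180, 180, 180, 180].

## Interface

Orientations are given as a 3x3 rotation matrix whose columns are the frame's x, y, z axes.
In Python, from rig import bot, eyes, models gives the robot as it stands. The module is installed in compiled form; this text tells all that it offers.
- The arm moves only by the tool arm_command, never from a script. Its arguments are lists of equal length, an entry for each row: "translation": the shift along the tool's x, y, z each as a share of 0.08 m, from -1 to 1, a list of three; "rotation": the turn, a rotation vector about the tool's x, y, z each as a share of 60 degrees, from -1 to 1, a list of three; "grip": the closure, from -1 (fully open) to 1 (shut), so that 0 is half open. In form: {"translation": [[x, y, z], ...], "rotation": [[rx, ry, rz], ...], "grip": [grip, ...]}. A call has 1 to 5 rows; each row is the pose to reach, as a shift and turn from the pose commanded when the call began, along the tool's axes at that moment; what a row does not reach only later rows make up. A row lasts 1/10 s, in which the tool goes at most 50 mm and 8.59 degrees, less where a joint would pass 70% of its speed; a pose out of reach is approached as far as the arm can. A call with a number of a shift or a turn outside -1 to 1 is refused whole. A call with a gripper value outside its range is refused whole. The fingers move at their own pace and stop on an object; the grip force is fixed at half the most. Time passes only in rows, so rows that repeat a pose let the fingers close. It gives the time, the measured TCP pose, the force and the opening at its end, in the units of the state.
- bot.read_state(): the state, without advancing time (a new reading comes with each control period).
- eyes.capture(name): name is "scene" or "top"; returns a dict with "image" (400x640x3 uint8, blue, green, red), "mtx" (3x3 intrinsics, pixels), "rvec" (rotation vector, rad) and "tvec" (3), from world to camera coordinates, as OpenCV has them. Camera axes: x right, y down, z forward; pixel columns grow to the right and rows downward; lengths in m; the calibration is good to about 2 mm. A picture is of the moment at which its call begins. There is no depth.
- bot.hand_in(): hands the job in, once; it reports no verdict.
Trained networks look in the newest picture that a camera, given by its name, has taken for a name from the list of things; names that differ only in an ending like _2 or _b are one class to them, and where a whole thing is asked for, a point or a joint stands for the part that bears it (a point fixed in the world has none). Each returns a list of dicts, best first, with "conf" (0 to 1); they miss things now and then, are a little off and sometimes report something else, mostly with a low value. They report only what shows in the picture. A call takes as long as a camera call.
- models.recognise(camera, thing): "extent" ([left, top, right, bottom] as shares, 0 to 1, of the picture: columns of its width, rows of its height, round what is visible of it).
- models.spot_point(camera, thing): "point" ([column, row] as shares, 0 to 1, of the picture: columns of its width, rows of its height: a listed point, or the origin of a listed thing).
The state is a dict: "time_s": time; "joint_positions": joint angles; "qvel": joint speeds; "tau": joint torques, N m; "position": TCP position; "tcp_rot": TCP orientation; "force": force on the tool from outside, world axes, zero at the start; "moment": the same for the moment, N m; "opening": opening from 0.0 (shut) to 1.0 (fully open).
Only numpy, scipy, OpenCV 4.12 (cv2) and the standard library are available. Lean on these libraries where they do the work, as an engineer would, in place of code of your own. Each camera call takes 0.05 s, during which the arm holds its last target. There are 200 camera calls.

## Working session

There is one attempt and no reset: what is moved stays moved. The work goes in short steps, Python scripts to look and compute and a tool call to move; the robot and the scene stay as the last step left them, time stands still between calls to the robot, and variables do not carry over. Pictures are saved under pics/ and viewed, about 8 in all and at most 12, crops included, and the job is handed in when it is done.

Besides the shell and the picture viewer there is one more tool, called after ">>>" as a command line: name --argument value ..., lists and objects as JSON in quotes. arm_command: Moves the arm, as the interface text tells. Shift numbers are shares of 0.08 m and turn numbers shares of 60 degrees, none past 1 either way. Its arguments: {"type":"object","properties":{"translation":{"type":"array"},"rotation":{"type":"array"},"grip":{"type":"array"}},"required":["translation","rotation","grip"]}

```bash
mkdir -p pics
cat > h.py <<'E'
import numpy as np, cv2
from rig import bot, eyes, models
np.set_printoptions(precision=4,suppress=True)
def ray(c,px):
    R=cv2.Rodrigues(np.array(c["rvec"],float))[0]; t=np.array(c["tvec"],float).ravel()
    u=cv2.undistortPoints(np.array([[px]],float),np.array(c["mtx"],float),None).ravel()
    return -R.T@t, R.T@np.array([u[0],u[1],1])
def at_z(c,px,z):
    o,d=ray(c,px); return o+d*(z-o[2])/d[2]
def proj(c,p):
    return cv2.projectPoints(np.array(p,float).reshape(-1,1,3),np.array(c["rvec"],float),np.array(c["tvec"],float),np.array(c["mtx"],float),None)[0].reshape(-1,2)
E
python3 - <<'E'
from h import *
s=bot.read_state(); print(s)
Z=dict(lever_knob=.108,lever_pivot=.074,centrifuge=0,rotor=.07,nut_foot=.1,key_a=.008,key_c=.008,tray=0,tube_rack=0,reagent_bottle=0)
for n in("scene","top"):
    c=eyes.capture(n); cv2.imwrite(f"pics/{n}0.png",c["image"]); print(n,ray(c,(320,200)),c["mtx"][0][0])
    for t in Z:
        for d in models.spot_point(n,t)[:4]:
            px=np.array(d["point"])*[640,400]; print(t,round(d["conf"],2),px,at_z(c,px,Z[t]))
E
```

```text
{'time_s': 0.0, 'joint_positions': array([-82.1911,  30.2815,  82.157 ,  -0.0019,  67.6888, -10.2284]), 'qvel': array([-0.0933, -0.06  , -0.0346, -0.0109, -0.0125,  0.0263]), 'tau': array([ -0.0029, -44.0048, -17.6589,   0.0634,   0.0584,  -0.0002]), 'position': array([ 0.1934, -0.5936,  0.2435]), 'tcp_rot': array([[-0.9509, -0.0003,  0.3096],
       [-0.3096,  0.0022, -0.9508],
       [-0.0004, -1.    , -0.0022]]), 'force': array([-0.946 , -0.415 , -0.5966]), 'moment': array([ 0.0074, -0.0054, -0.0474]), 'opening': 0.9959373822983919}
scene (array([1.3675, 0.3812, 0.8111]), array([-0.6861, -0.3392, -0.6436])) 513.947751658317
lever_knob 0.75 [222.08 142.6 ] [ 0.5374 -0.2987  0.108 ]
lever_pivot 0.91 [215.616 167.32 ] [ 0.5918 -0.2832  0.074 ]
centrifuge 0.74 [271.296 209.6  ] [ 0.5897 -0.1328  0.    ]
centrifuge 0.64 [215.424 167.   ] [ 0.5129 -0.3512  0.    ]
rotor 0.96 [270.72 180.32] [ 0.5683 -0.1437  0.07  ]
nut_foot 0.92 [270.72 170.92] [ 0.5706 -0.1408  0.1   ]
key_a 0.82 [387.584 205.52 ] [0.4528 0.1106 0.008 ]
key_a 0.68 [458.304 242.08 ] [0.4952 0.2957 0.008 ]
key_a 0.2 [27
[... 763 characters left out ...]
 [394.304 214.2  ] [ 0.5777 -0.1402  0.1   ]
key_a 0.98 [186.624 246.32 ] [0.4976 0.2944 0.008 ]
key_a 0.96 [225.472 256.32 ] [0.4779 0.2094 0.008 ]
key_a 0.73 [266.176 266.88 ] [0.4571 0.1202 0.008 ]
key_c 0.98 [186.624 246.32 ] [0.4976 0.2944 0.008 ]
key_c 0.96 [225.472 256.32 ] [0.4779 0.2094 0.008 ]
key_c 0.73 [266.176 266.88 ] [0.4571 0.1202 0.008 ]
tray 0.88 [229.504 254.68 ] [0.4809 0.2025 0.    ]
tray 0.4 [391.808 218.12 ] [ 0.5705 -0.1544  0.    ]
tube_rack 0.97 [203.392 151.2  ] [0.7084 0.2688 0.    ]
reagent_bottle 0.69 [286.912 142.2  ] [0.7341 0.084  0.    ]
reagent_bottle 0.62 [390.72 218.8 ] [ 0.5689 -0.152   0.    ]
reagent_bottle 0.42 [230.912 253.12 ] [0.4844 0.1996 0.    ]
```

Run:
```python
import cv2
a=cv2.imread("pics/top0.png");b=cv2.imread("pics/scene0.png")
cv2.imwrite("pics/t1.png",cv2.resize(a[130:330,140:540],None,fx=2,fy=2,interpolation=cv2.INTER_CUBIC))
cv2.imwrite("pics/s1.png",cv2.resize(b[90:310,150:510],None,fx=2.2,fy=2.2,interpolation=cv2.INTER_CUBIC))
```

```text
(no output)
```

View pics/t1.png

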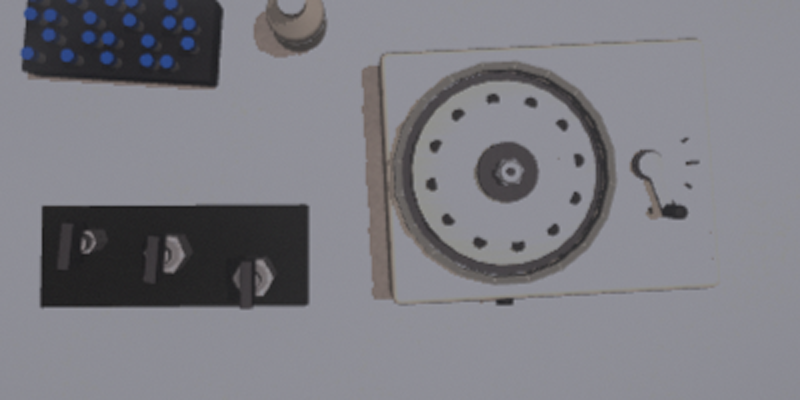

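View pics/s1.png

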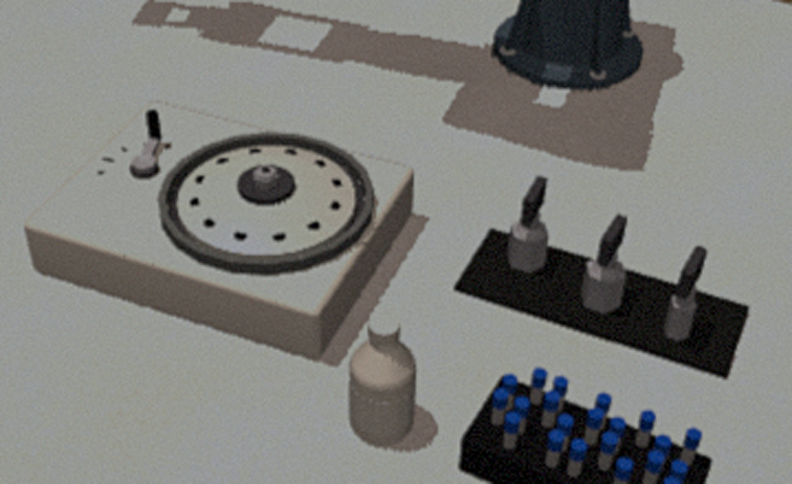

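The top view (crop scale 2) shows the slim key on the left at crop (85,240), with the two thick keys at (170,255) and (260,277). The nut is at (510,171), the lever pivot at (648,165) and the knob at (675,210). The long mark is at (692,162). Next I fit the poses.

Run:
```python
from h import *
from scipy.optimize import least_squares
ct=eyes.capture("top"); cs=eyes.capture("scene")
T=lambda x,y:(x/2+140,y/2+130)
S=lambda x,y:(x/2.2+150,y/2.2+90)
# centrifuge fit: x,y,yaw
loc=np.array([[.13,.12,.07],[.13,-.22,.07],[-.13,-.22,.07],[-.13,.12,.07],[0,0,.117],[0,-.15,.08]])
pt=np.array([T(383,53),T(697,39),T(716,287),T(395,304),T(510,171),T(648,165)])
ls=np.array([[.13,.12,.07],[.13,-.22,.07],[-.13,-.22,.07],[-.13,.12,.07],[0,0,.117]])
ps=np.array([S(320,318),S(27,228),S(160,100),S(412,170),S(266,170)])
def W(p,l):
    c,s=np.cos(p[2]),np.sin(p[2]); return l@np.array([[c,s,0],[-s,c,0],[0,0,1]])+[p[0],p[1],0]
f=lambda p:np.r_[(proj(ct,W(p,loc))-pt).ravel(),(proj(cs,W(p,ls))-ps).ravel()]
r=least_squares(f,[.57,-.14,0],loss='soft_l1'); print("centrifuge",r.x[:2],np.degrees(r.x[2])); print(r.fun.reshape(-1,2))
p=r.x; print("pivot",W(p,np.array([[0,-.15,.074]])))
# knob: top from crop
for th in range(0,50,5):
    a=np.radians(th); k=np.array([[-.05*np.cos(a),-.15-.05*np.sin(a),z] for z in(.077,.112)])
    q=W(p,k); print(th,((proj(ct,q)-[140,130])*2).ravel(),((proj(cs,q)-[150,90])*2.2).ravel(),q[1])
for n,q in dict(tl=(42,206),tr=(308,206),br=(308,305),bl=(42,305)).items(): print(n,at_z(ct,T(*q),.008))
# upscale keys in both
a=cv2.convertScaleAbs(ct["image"],alpha=2.2);b=cv2.convertScaleAbs(cs["image"],alpha=1.7)
A=cv2.resize(a[225:290,155:295],(770,358),interpolation=cv2.INTER_CUBIC)
B=cv2.resize(b[160:270,370:500],(462,391),interpolation=cv2.INTER_CUBIC)[:240]
B=cv2.copyMakeBorder(B,0,0,0,308,cv2.BORDER_CONSTANT)
K=cv2.resize(a[195:250,440:520],(300,206),interpolation=cv2.INTER_CUBIC); B[:206,466:766]=K
cv2.imwrite("pics/k1.png",np.vstack([A,B]))
```

```text
centrifuge [ 0.5752 -0.1357] 4.113946495077536
[[-3.5907 -1.3162]
 [ 2.5376 -1.2775]
 [ 1.4174  0.4934]
 [-3.6229  0.2653]
 [-1.3246 -0.1455]
 [-0.5919 -0.3889]
 [-0.2993 -1.7349]
 [-2.8679 -2.9736]
 [-2.771  -1.61  ]
 [ 3.1706 -1.9311]
 [ 0.3339 -0.6412]]
pivot [[ 0.586  -0.2853  0.074 ]]
0 [648.8098 213.3022 662.1462 214.9231] [169.4328 140.5923 166.2721 114.4923] [ 0.5361 -0.2889  0.112 ]
5 [653.034  212.9129 666.5584 214.5162] [165.9793 139.7616 162.7593 113.67  ] [ 0.5366 -0.2932  0.112 ]
10 [657.2012 212.1527 670.9107 213.7215] [162.3811 139.1154 159.0985 113.0298] [ 0.5375 -0.2975  0.112 ]
15 [661.2796 211.0273 675.1697 212.5453] [158.6635 138.658  155.3155 112.5758] [ 0.5387 -0.3016  0.112 ]
20 [665.238  209.5457 679.303  210.9969] [154.8523 138.3923 151.4365 112.3109] [ 0.5403 -0.3057  0.112 ]
25 [669.0459 207.7195 683.2788 209.0883] [150.974  138.3199 147.4884 112.2367] [ 0.5423 -0.3096  0.112 ]
30 [672.6745 205.5627 687.0669 206.8344] [147.0555 138.4415 143.4985 112.3539] [ 0.5446 -0.3133  0.112 ]
35 [676.0959 203.0922 690.6383 204.2527] [143.1239 138.7562 139.4945 112.6616] [ 0.5472 -0.3168  0.112 ]
40 [679.2843 200.327  693.9659 201.3632] [139.2064 139.2622 135.5039 113.1582] [ 0.5501 -0.3201  0.112 ]
45 [682.2155 197.2886 697.0245 198.1882] [135.3304 139.9564 131.5546 113.8405] [ 0.5532 -0.3231  0.112 ]
tl [0.5251 0.3511 0.008 ]
tr [0.5323 0.0618 0.008 ]
br [0.4247 0.0587 0.008 ]
bl [0.4183 0.3462 0.008 ]
```

View pics/k1.png

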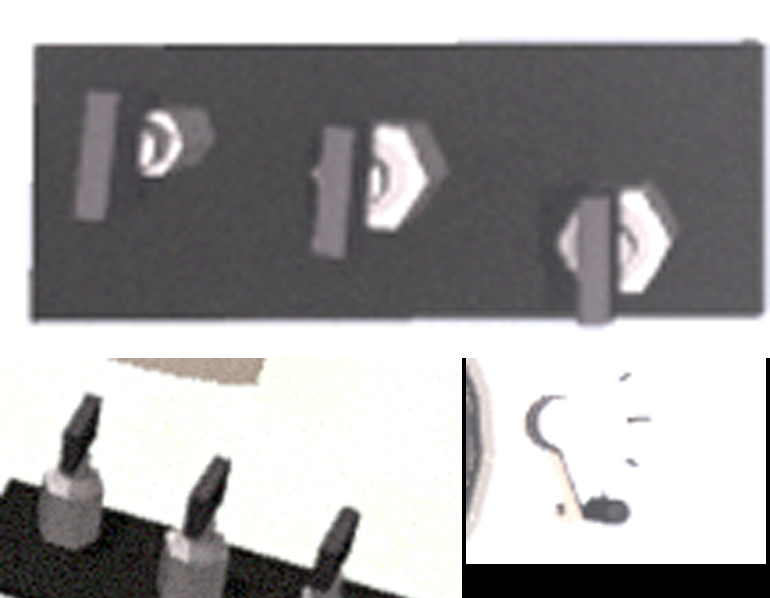

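The paddle tops show clearly. In the lower-right inset the lever sits at about 18°, with the knob top near crop (678,211), which is about (0.540, -0.304) in world. I'll move above the knob, turning the jaws toward the chord of the arc.

>>> arm_command --translation '[[-1,0,0],[-1,0,0],[-1,0,0],[-1,0,0],[-1,0,0]]' --rotation '[[0,-0.667,0],[0,-0.667,0],[0,-0.667,0],[0,-0.667,0],[0,-0.667,0]]' --grip '[0.1,0.1,0.1,0.1,0.1]'

```text
time_s: 1.7
position: [0.2701, -0.5692, 0.2445]
tcp_rot: [[-0.524, -0.0, 0.852], [-0.852, -0.0, -0.524], [0.0, -1.0, -0.0]]
force: [1.2, 0.7, -0.3]
opening: 0.633
```

>>> arm_command --translation '[[-1,0,0.28],[-1,0,0.28]]' --rotation '[[0,0,0],[0,0,0]]' --grip '[0.1,0.1]'

```text
time_s: 1.9
position: [0.3317, -0.5123, 0.2444]
tcp_rot: [[-0.53, 0.001, 0.848], [-0.848, 0.001, -0.53], [-0.001, -1.0, -0.0]]
force: [0.1, -0.3, -0.2]
opening: 0.486
```

>>> arm_command --translation '[[-1,0.2,0.28],[-1,0.2,0.28]]' --rotation '[[0,0,0],[0,0,0]]' --grip '[0.1,0.1]'

```text
time_s: 2.1
position: [0.3938, -0.4554, 0.2284]
tcp_rot: [[-0.529, 0.0, 0.849], [-0.849, 0.001, -0.529], [-0.001, -1.0, 0.0]]
force: [1.0, -0.0, 0.0]
opening: 0.455
```

>>> arm_command --translation '[[-1,0.3,0.28],[-1,0.3,0.28]]' --rotation '[[0,0,0],[0,0,0]]' --grip '[0.1,0.1]'

```text
time_s: 2.3
position: [0.4551, -0.3993, 0.2041]
tcp_rot: [[-0.528, 0.0, 0.849], [-0.849, 0.001, -0.528], [-0.001, -1.0, -0.0]]
force: [0.7, -0.5, -1.3]
opening: 0.451
```

>>> arm_command --translation '[[-1,0.3,0.28],[-1,0.3,0.28],[-1,0.3,0.28]]' --rotation '[[0,0,0],[0,0,0],[0,0,0]]' --grip '[0.1,0.1,0.1]'

```text
time_s: 2.6
position: [0.5171, -0.341, 0.1789]
tcp_rot: [[-0.525, -0.001, 0.851], [-0.851, 0.003, -0.525], [-0.002, -1.0, -0.003]]
force: [-1.7, -0.3, 0.0]
opening: 0.447
```

```bash
cat >> h.py <<'E'
def go(x,y,z,yaw=None):
    "shift in tool shares to the TCP place; yaw = wanted angle of tool z in world, deg"
    s=bot.read_state(); R=np.array(s["tcp_rot"]); d=R.T@(np.array([x,y,z])-s["position"])/.08
    a=np.degrees(np.arctan2(R[1,2],R[0,2])); 
    print("TCP",np.array(s["position"]),"zyaw",round(a,1),"F",np.array(s["force"]),"open",round(s["opening"]*87,1),"t",s["time_s"]," shares",d, "ry",None if yaw is None else ((a-yaw+90)%180-90)/60)
E
python3 - <<'E'
from h import *
go(.54,-.304,.16,-32)
ct=eyes.capture("top"); img=cv2.imread("pics/top0.png"); sc=cv2.imread("pics/scene0.png"); cs=eyes.capture("scene")
P=lambda x,y:(x/5.5+155,y/5.5+225)
for n,c in dict(slim=[(90,92),(120,92),(105,218),(75,218)],mid=[(325,126),(355,126),(345,257),(312,255)],right=[(580,196),(611,197),(610,322),(578,322)]).items():
    w=np.array([at_z(ct,P(*q),.106) for q in c])[:,:2]
    d=w[0]+w[1]-w[2]-w[3]; print(n,w.mean(0),"len",np.linalg.norm(d)/2,"thick",np.linalg.norm(w[1]-w[0]),"yaw",np.degrees(np.arctan2(d[1],d[0])))
T=lambda x,y:(x/2+140,y/2+130)
for a,b in (((383,53),(697,39)),((395,304),(716,287))):
    d=at_z(ct,T(*a),.07)-at_z(ct,T(*b),.07); print("edge yaw",np.degrees(np.arctan2(-d[0],d[1])))
# triangulate the nut stud/hub
o1,d1=ray(ct,T(511,171)); o2,d2=ray(cs,(266/2.2+150,167/2.2+90))
A=np.c_[d1,-d2]; k=np.linalg.lstsq(A,o2-o1,rcond=None)[0]; print("stud",o1+d1*k[0],o2+d2*k[1])
N=cv2.resize(cv2.convertScaleAbs(img[190:240,365:425],alpha=1.3),(600,500),interpolation=cv2.INTER_CUBIC); cv2.imwrite("pics/nut.png",N)
E
```

```text
TCP [ 0.5171 -0.341   0.1789] zyaw -31.6 F [-1.7433 -0.314   0.0082] open 38.9 t 2.6  shares [-0.5432  0.2376  0.0013] ry 0.006032442956550454
slim [0.4913 0.2893] len 0.04423607275387918 thick 0.010474556405189291 yaw -4.271266310053195
mid [0.4807 0.2061] len 0.04556962973455981 thick 0.010512636958008437 yaw -2.8450797886283548
right [0.459 0.114] len 0.04384924340914038 thick 0.010907035544096728 yaw 1.2043041178077496
edge yaw 4.219041694937034
edge yaw 4.283482403334959
stud [ 0.575  -0.139   0.1182] [ 0.5741 -0.1372  0.1178]
```

View pics/nut.png

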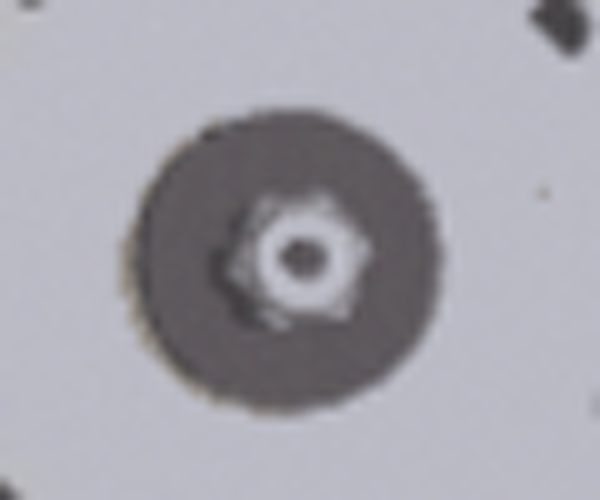

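The stud triangulates to z = 0.118 (0.117 expected), so the nut is at (0.5746, -0.138). Its vertices, for example (372,252) and (235,270), give a nut yaw of about 6°. Now I descend round the knob and narrow the jaws.

>>> arm_command --translation '[[-0.54,0.1,0],[-0.54,0.1,0],[-0.54,0.45,0],[-0.54,0.8,0],[-0.54,0.8,0]]' --rotation '[[0,0,0],[0,0,0],[0,0,0],[0,0,0],[0,0,0]]' --grip '[0.1,0.1,0.1,0.1,0.1]'

```text
time_s: 3.2
position: [0.5348, -0.3086, 0.1137]
tcp_rot: [[-0.53, -0.006, 0.848], [-0.848, 0.004, -0.53], [-0.0, -1.0, -0.007]]
force: [-0.6, -0.1, 0.3]
opening: 0.447
```

>>> arm_command --translation '[[0,0,0],[0,0,0],[0,0,0]]' --rotation '[[0,0,0],[0,0,0],[0,0,0]]' --grip '[0.6,0.6,0.6]'

```text
time_s: 3.5
position: [0.5384, -0.3098, 0.1183]
tcp_rot: [[-0.53, 0.002, 0.848], [-0.848, -0.002, -0.53], [0.001, -1.0, 0.003]]
force: [-0.3, 0.0, 0.8]
opening: 0.269
```

Run:
```python
from h import *
go(.54,-.304,.114,-32)
c=eyes.capture("scene"); b=c["image"]
a=eyes.capture("top")["image"]
B=cv2.resize(b[110:210,170:290],(480,400),interpolation=cv2.INTER_CUBIC);A=cv2.resize(a[190:270,440:520],(320,320),interpolation=cv2.INTER_CUBIC)
A=cv2.copyMakeBorder(A,0,80,0,0,cv2.BORDER_CONSTANT); cv2.imwrite("pics/knob.png",np.hstack([B,A]))
```

```text
TCP [ 0.5384 -0.3098  0.1183] zyaw -32.0 F [-0.301   0.0475  0.8295] open 23.4 t 3.5  shares [-0.0724  0.0534 -0.0222] ry 0.0004002370806929889
```

View pics/knob.png

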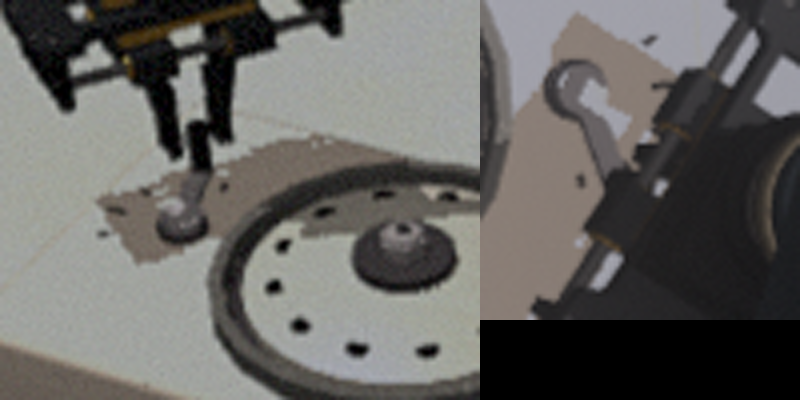

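The knob at image (200,130) is between the fingers, so I'll follow the arc to 90° and then close to centre it.

>>> arm_command --translation '[[0.03,0.05,0.19],[0.05,0.05,0.38],[0.01,0.05,0.56],[-0.08,0.05,0.73],[-0.08,0.05,0.73]]' --rotation '[[0,0,0],[0,0,0],[0,0,0],[0,0,0],[0,0,0]]' --grip '[0.6,0.6,0.6,0.6,0.6]'

```text
time_s: 4.1
position: [0.592, -0.3345, 0.1129]
tcp_rot: [[-0.529, 0.002, 0.849], [-0.849, -0.001, -0.529], [0.0, -1.0, 0.002]]
force: [-0.6, 0.1, -0.1]
opening: 0.198
```

>>> arm_command --translation '[[0,0,0],[0,0,0],[0,0,0],[0,0,0]]' --rotation '[[0,0,0],[0,0,0],[0,0,0],[0,0,0]]' --grip '[0.8,0.8,0.8,0.8]'

```text
time_s: 4.5
position: [0.5908, -0.3341, 0.1128]
tcp_rot: [[-0.529, 0.001, 0.848], [-0.848, -0.0, -0.529], [-0.0, -1.0, 0.001]]
force: [1.1, -0.9, -0.3]
opening: 0.149
```

Run:
```python
from h import *
go(.5897,-.3352,.114,-32)
```

```text
TCP [ 0.5908 -0.3341  0.1128] zyaw -32.0 F [ 1.0686 -0.8861 -0.256 ] open 12.9 t 4.5  shares [ 0.0188 -0.0148 -0.0044] ry 0.000707487399972706
```

>>> arm_command --translation '[[0,0,0],[0,0,0],[0,-0.3,0],[0,-1,0],[0,-1,0]]' --rotation '[[0,0,0],[0,0,0],[0,0,0],[0,0,0],[0,0,0]]' --grip '[0.4,0.2,0.1,0.1,0.1]'

```text
time_s: 5.0
position: [0.5935, -0.3365, 0.1989]
tcp_rot: [[-0.529, 0.009, 0.849], [-0.849, -0.007, -0.529], [0.002, -1.0, 0.011]]
force: [0.8, -0.8, 1.1]
opening: 0.431
```

>>> arm_command --translation '[[-0.4,-0.1,-0.5],[-0.85,-0.2,-1],[-0.85,-0.2,-1],[-0.85,-0.2,-1],[-0.85,-0.2,-1]]' --rotation '[[0,0.71,0],[0,0.71,0],[0,0.71,0],[0,0.71,0],[0,0.71,0]]' --grip '[0,0,0,0,0]'

```text
time_s: 5.5
position: [0.5584, -0.2333, 0.2088]
tcp_rot: [[-0.965, -0.0, 0.262], [-0.262, -0.0, -0.965], [0.0, -1.0, 0.0]]
force: [0.8, -0.4, -0.1]
opening: 0.495
```

>>> arm_command --translation '[[0,0,-1],[0,0,-1]]' --rotation '[[0,0.235,0],[0,0.235,0]]' --grip '[0,0]'

```text
time_s: 5.7
position: [0.5358, -0.1551, 0.208]
tcp_rot: [[-1.0, -0.002, 0.018], [-0.018, 0.002, -1.0], [0.002, -1.0, -0.002]]
force: [-0.9, 0.9, -0.2]
opening: 0.501
```

>>> arm_command --translation '[[0.25,0,-1],[0.25,0,-1]]' --rotation '[[0,0,0],[0,0,0]]' --grip '[0,0]'

```text
time_s: 5.9
position: [0.5136, -0.075, 0.2082]
tcp_rot: [[-1.0, -0.002, 0.024], [-0.024, 0.001, -1.0], [0.002, -1.0, -0.001]]
force: [-0.4, -0.0, -0.3]
opening: 0.499
```

>>> arm_command --translation '[[0.25,0,-1],[0.25,0,-1]]' --rotation '[[0,0,0],[0,0,0]]' --grip '[0,0]'

```text
time_s: 6.1
position: [0.4917, 0.0044, 0.2084]
tcp_rot: [[-1.0, -0.002, 0.024], [-0.024, 0.001, -1.0], [0.002, -1.0, -0.001]]
force: [0.2, 0.2, 0.0]
opening: 0.5
```

>>> arm_command --translation '[[0.25,0,-1],[0.25,0,-1],[0.25,0,-1],[0.25,0,-1]]' --rotation '[[0,0,0],[0,0,0],[0,0,0],[0,0,0]]' --grip '[0,0,0,0]'

```text
time_s: 6.5
position: [0.4717, 0.0818, 0.2087]
tcp_rot: [[-1.0, 0.0, 0.026], [-0.026, -0.001, -1.0], [-0.0, -1.0, 0.001]]
force: [-0.4, -0.4, 0.5]
opening: 0.503
```

Run:
```python
from h import *
go(.459,.114,.15,-88.8)
c=eyes.capture("scene"); b=c["image"]; t=eyes.capture("top"); a=t["image"]
for n,cc in(("scene",c),("top",t)):
  for k in("lever_knob","lever_pivot"):
    for d in models.spot_point(n,k)[:2]: px=np.array(d["point"])*[640,400]; print(n,k,d["conf"],at_z(cc,px,dict(lever_knob=.113,lever_pivot=.074)[k]))
A=cv2.resize(a[190:260,430:530],(400,280),interpolation=cv2.INTER_CUBIC)
B=cv2.resize(b[150:250,350:450],(400,400),interpolation=cv2.INTER_CUBIC); A=cv2.copyMakeBorder(A,0,120,0,0,cv2.BORDER_CONSTANT)
cv2.imwrite("pics/lev.png",np.hstack([A,B]))
```

```text
TCP [0.4717 0.0818 0.2087] zyaw -88.5 F [-0.4014 -0.3508  0.5021] open 43.7 t 6.5  shares [ 0.1487  0.7329 -0.4063] ry 0.00467682638895397
scene lever_knob 0.65 [ 0.5941 -0.3296  0.113 ]
scene lever_pivot 0.62 [ 0.586 -0.288  0.074]
top lever_knob 0.78 [ 0.597  -0.3445  0.113 ]
top lever_pivot 0.9 [ 0.5883 -0.2843  0.074 ]
top lever_pivot 0.2 [0.7191 0.0786 0.074 ]
```

View pics/lev.png

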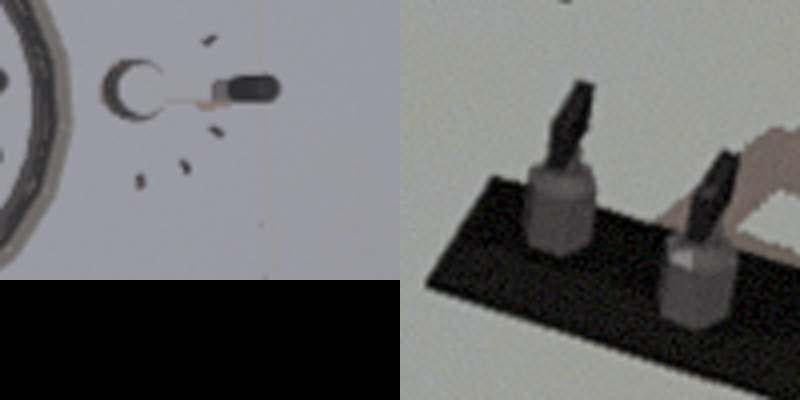

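The lever covers the long mark, symmetric between its neighbours at (217,131) and (209,40). That reads about 88–91°, so step 1 is good. Next I grasp the right-hand thick key.

>>> arm_command --translation '[[0.16,0.1,-0.41],[0.16,0.5,-0.41],[0.16,0.8,-0.41],[0.16,0.8,-0.41]]' --rotation '[[0,0,0],[0,0,0],[0,0,0],[0,0,0]]' --grip '[0,0,0,0]'

```text
time_s: 7.2
position: [0.4564, 0.1135, 0.1422]
tcp_rot: [[-1.0, -0.007, 0.023], [-0.023, -0.0, -1.0], [0.007, -1.0, -0.0]]
force: [-0.4, -0.3, 0.0]
opening: 0.502
```

Run:
```python
from h import *
go(.459,.114,.091,-88.8)
```

```text
TCP [0.4564 0.1135 0.1422] zyaw -88.7 F [-0.413  -0.3344  0.0023] open 43.7 t 7.2  shares [-0.0374  0.6401 -0.0059] ry 0.0018370266813387086
```

>>> arm_command --translation '[[-0.02,0.32,0],[-0.02,0.64,0],[-0.02,0.64,0],[-0.02,0.64,0]]' --rotation '[[0,0,0],[0,0,0],[0,0,0],[0,0,0]]' --grip '[0,0,0,0]'

```text
time_s: 7.6
position: [0.4605, 0.1136, 0.094]
tcp_rot: [[-1.0, 0.0, 0.023], [-0.023, 0.0, -1.0], [-0.0, -1.0, 0.0]]
force: [0.1, -0.2, 0.1]
opening: 0.499
```

Run:
```python
from h import *
go(.459,.114,.091,-88.8)
```

```text
TCP [0.4605 0.1136 0.094 ] zyaw -88.7 F [ 0.1023 -0.2176  0.1339] open 43.4 t 7.6  shares [ 0.0181  0.0373 -0.0051] ry 0.0018539900427446316
```

>>> arm_command --translation '[[0.01,0.04,0],[0.01,0.04,0],[0.01,0.04,0],[0.01,0.04,0],[0.01,0.04,0]]' --rotation '[[0,0,0],[0,0,0],[0,0,0],[0,0,0],[0,0,0]]' --grip '[0,0.5,1,1,1]'

```text
time_s: 8.1
position: [0.4593, 0.1141, 0.0905]
tcp_rot: [[-1.0, 0.001, 0.024], [-0.024, 0.0, -1.0], [-0.001, -1.0, -0.0]]
force: [-0.8, 1.0, 0.8]
opening: 0.223
```

>>> arm_command --translation '[[0,0,0],[0,0,0]]' --rotation '[[0,0,0],[0,0,0]]' --grip '[1,1]'

```text
time_s: 8.3
position: [0.4593, 0.1142, 0.0904]
tcp_rot: [[-1.0, 0.001, 0.024], [-0.024, 0.0, -1.0], [-0.001, -1.0, -0.0]]
force: [-0.0, 0.6, 3.6]
opening: 0.174
```

>>> arm_command --translation '[[0,-0.2,0],[0,-1,0],[0,-1,0]]' --rotation '[[0,0,0],[0,0,0],[0,0,0]]' --grip '[1,1,1]'

```text
time_s: 8.6
position: [0.4606, 0.114, 0.1727]
tcp_rot: [[-1.0, 0.005, 0.024], [-0.024, -0.0, -1.0], [-0.005, -1.0, 0.0]]
force: [1.4, -0.1, -2.6]
opening: 0.169
```

>>> arm_command --translation '[[0,-0.7,0],[0,-0.7,0],[0,-0.7,0]]' --rotation '[[0,0,0],[0,0,0],[0,0,0]]' --grip '[1,1,1]'

```text
time_s: 8.9
position: [0.4596, 0.114, 0.2271]
tcp_rot: [[-1.0, 0.003, 0.024], [-0.024, -0.0, -1.0], [-0.003, -1.0, 0.0]]
force: [-0.2, -0.4, -2.6]
opening: 0.174
```

Run:
```python
from h import *
go(.5746,-.138,.23,-84)
```

```text
TCP [0.4596 0.114  0.2271] zyaw -88.6 F [-0.1745 -0.3815 -2.6176] open 15.1 t 8.9  shares [-1.3622 -0.0318  3.183 ] ry -0.0772229536676953
```

Run:
```python
from h import *
go(.5746,-.138,.23,-84)
c=eyes.capture("scene"); b=c["image"]; q=proj(c,[.46,.114,.17])[0].astype(int); print(q)
B=cv2.resize(cv2.convertScaleAbs(b[q[1]-60:q[1]+60,q[0]-60:q[0]+60],alpha=1.8),(560,560),interpolation=cv2.INTER_CUBIC)
cv2.imwrite("pics/held.png",B)
```

```text
TCP [0.4596 0.114  0.2271] zyaw -88.6 F [-0.1745 -0.3815 -2.6176] open 15.1 t 8.9  shares [-1.3622 -0.0318  3.183 ] ry -0.0772229536676953
[395 151]
```

View pics/held.png

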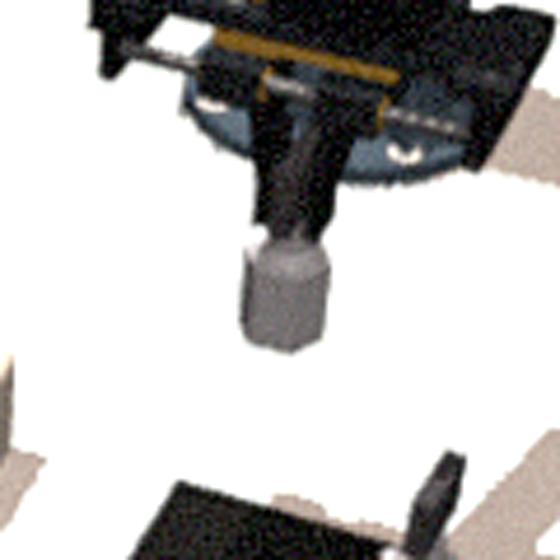

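The key hangs straight below the fingers at image (285,290) and the 2.6 N load matches its weight. Now I carry it to the nut.

>>> arm_command --translation '[[-0.17,0,0.4],[-0.34,0,0.8]]' --rotation '[[0,-0.08,0],[0,-0.08,0]]' --grip '[1,1]'

```text
time_s: 9.15
position: [0.4859, 0.0508, 0.2238]
tcp_rot: [[-0.994, -0.006, 0.111], [-0.111, 0.001, -0.994], [0.005, -1.0, -0.001]]
force: [0.5, 0.4, -2.7]
opening: 0.173
```

>>> arm_command --translation '[[-0.14,0,0.41],[-0.28,0,0.82]]' --rotation '[[0,0,0],[0,0,0]]' --grip '[1,1]'

```text
time_s: 9.35
position: [0.5157, -0.013, 0.2234]
tcp_rot: [[-0.994, -0.006, 0.107], [-0.107, 0.001, -0.994], [0.006, -1.0, -0.002]]
force: [0.5, 0.6, -2.4]
opening: 0.173
```

>>> arm_command --translation '[[-0.14,0,0.41],[-0.28,0,0.82]]' --rotation '[[0,0,0],[0,0,0]]' --grip '[1,1]'

```text
time_s: 9.55
position: [0.545, -0.0758, 0.223]
tcp_rot: [[-0.994, -0.006, 0.107], [-0.107, 0.002, -0.994], [0.006, -1.0, -0.003]]
force: [-0.3, 0.2, -2.7]
opening: 0.172
```

>>> arm_command --translation '[[-0.14,0,0.41],[-0.28,0,0.82],[-0.28,0,0.82],[-0.28,0,0.82],[-0.28,0,0.82]]' --rotation '[[0,0,0],[0,0,0],[0,0,0],[0,0,0],[0,0,0]]' --grip '[1,1,1,1,1]'

```text
time_s: 10.05
position: [0.5739, -0.1365, 0.224]
tcp_rot: [[-0.994, -0.005, 0.108], [-0.108, 0.003, -0.994], [0.005, -1.0, -0.003]]
force: [-0.6, 0.8, -2.0]
opening: 0.175
```

Run:
```python
from h import *
go(.5746,-.138,.206,-84)
t=eyes.capture("top");c=eyes.capture("scene"); b=c["image"]; q=proj(c,[.5746,-.138,.12])[0].astype(int); print(q)
pos=bot.read_state()["position"]
print("expected mouth px",(proj(c,[pos[0],pos[1],pos[2]-.0824])[0]-(q-55))*5.2,"nut top",(proj(c,[.5746,-.138,.114])[0]-(q-55))*5.2)
B=cv2.resize(cv2.convertScaleAbs(b[q[1]-55:q[1]+55,q[0]-55:q[0]+55],alpha=1.6),(572,572),interpolation=cv2.INTER_CUBIC)
cv2.imwrite("pics/over.png",B)
```

```text
TCP [ 0.5739 -0.1365  0.224 ] zyaw -83.8 F [-0.5922  0.8356 -1.996 ] open 15.3 t 10.05  shares [-0.0078  0.2247  0.0207] ry 0.002872398493281973
[270 165]
expected mouth px [289.2018 245.071 ] nut top [288.8955 297.7965]
```

View pics/over.png

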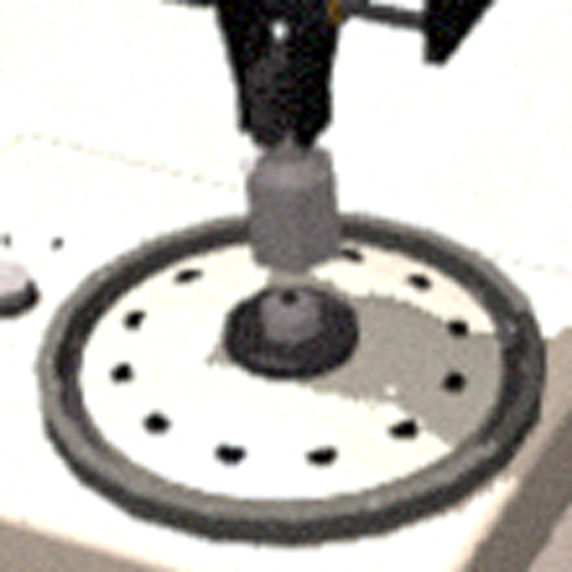

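The key barrel at (290,210) is in line above the nut at (290,297). I'll descend and read the force.

>>> arm_command --translation '[[0,0.15,0.02],[0,0.28,0.02],[0,0.36,0.02],[0,0.4,0.02],[0,0.4,0.02]]' --rotation '[[0,0,0],[0,0,0],[0,0,0],[0,0,0],[0,0,0]]' --grip '[1,1,1,1,1]'

```text
time_s: 10.65
position: [0.5755, -0.1391, 0.1933]
tcp_rot: [[-0.994, -0.001, 0.107], [-0.107, 0.001, -0.994], [0.001, -1.0, -0.001]]
force: [-0.2, 0.1, -2.2]
opening: 0.173
```

>>> arm_command --translation '[[0,0.04,0],[0,0.08,0],[0,0.08,0]]' --rotation '[[0,0,0],[0,0,0],[0,0,0]]' --grip '[1,1,1]'

```text
time_s: 10.95
position: [0.5757, -0.1393, 0.1875]
tcp_rot: [[-0.994, -0.001, 0.107], [-0.107, 0.0, -0.994], [0.001, -1.0, -0.0]]
force: [-0.7, 0.2, -3.2]
opening: 0.17
```

>>> arm_command --translation '[[0,0.03,0],[0,0.06,0],[0,0.08,0],[0,0.08,0]]' --rotation '[[0,0,0],[0,0,0],[0,0,0],[0,0,0]]' --grip '[1,1,1,1]'

```text
time_s: 11.35
position: [0.5764, -0.1393, 0.1825]
tcp_rot: [[-0.994, 0.002, 0.107], [-0.107, -0.0, -0.994], [-0.002, -1.0, 0.0]]
force: [-0.2, 1.8, 4.8]
opening: 0.174
```

Contact appears exactly at the expected seated height (TCP 0.1825). I press a little more and check by image.

>>> arm_command --translation '[[0,0.02,0],[0,0.02,0],[0,0.02,0]]' --rotation '[[0,0,0],[0,0,0],[0,0,0]]' --grip '[1,1,1]'

```text
time_s: 11.65
position: [0.5767, -0.1393, 0.1824]
tcp_rot: [[-0.994, 0.003, 0.107], [-0.107, -0.001, -0.994], [-0.003, -1.0, 0.001]]
force: [-2.4, 2.1, 12.5]
opening: 0.175
```

Run:
```python
from h import *
go(.5746,-.138,.1824,-84)
t=eyes.capture("top");c=eyes.capture("scene"); b=c["image"]; a=t["image"]
B=cv2.resize(cv2.convertScaleAbs(b[110:220,200:330],alpha=1.6),(585,495),interpolation=cv2.INTER_CUBIC)
R=np.array(bot.read_state()["tcp_rot"]);p=np.array([.5746,-.138,.1])
off=lambda q:(q-[200,110])*4.5
print("mouth",off(proj(c,p)[0]),"barrel top",off(proj(c,p+[0,0,.042])[0]))
A=cv2.resize(cv2.convertScaleAbs(b[150:290,360:500],alpha=1.5),(210,210)); A=cv2.copyMakeBorder(A,0,285,0,0,cv2.BORDER_CONSTANT)
cv2.imwrite("pics/seat.png",np.hstack([B,A]))
```

```text
TCP [ 0.5767 -0.1393  0.1824] zyaw -83.8 F [-2.3552  2.1358 12.5389] open 15.3 t 11.65  shares [ 0.0243 -0.0001 -0.0186] ry 0.0026362573926244676
mouth [318.7492 279.8703] barrel top [314.9605 212.3459]
```

View pics/seat.png

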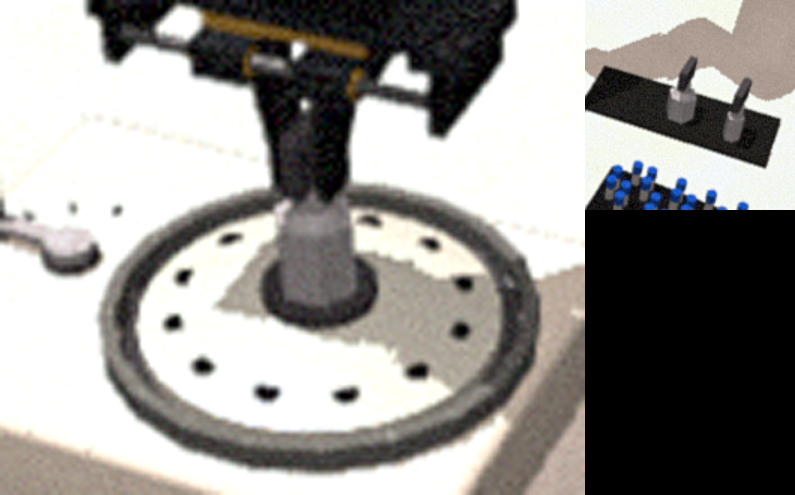

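The barrel's lower edge at (318,300) rests on the hub face with no nut showing, and the other two keys stand on the tray. The first key tried fits, so I'm handing in.

```bash
python3 -c "
from h import *
bot.hand_in(); s=bot.read_state(); print(s['time_s'],s['position'],s['force'],s['opening'])"
```

```text
the job is handed in; nothing more can be done
the job is handed in; nothing more can be done
```

The job is handed in: the lock lever is at 90 degrees, and the first key I tried fits and is held fully down over the nut. No verdict was reported back.

- **Lever:** I turned it from about 18 degrees. It reads 91 degrees from where I gripped the knob and about 88 degrees from the deck marks, both inside the 8 degree limit.
- **Key:** I took the thick key at the end of the tray nearest the centrifuge. Contact came exactly at the expected seated height, with the mouth at about 0.100 m, and about 12 N pressing down. The last picture shows the barrel upright on the hub face with no nut showing.
- **The rest:** the other two keys were never touched and still stand on the tray. I never went near the tube rack or the bottle.

**Disagreements:** the gripper opening read 15 mm on the 12 mm paddle, possibly because the fingertips touched the thicker neck below it. The hold was firm and carried the key's weight without slipping. The gripper also stands about 2 mm from my estimate of the nut axis, inside the 5 mm limit. The arm finished at about 11.7 s of the 67 s allowed.

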